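# Find the flanged bushing in the lidded tins

## Robot

A 6-joint arm with a two-finger parallel gripper is mounted at the origin on the work surface. World frame = base frame: x ahead of the robot, y to its left, z up, the work surface at z = 0. Lengths are in m, angles in rad, forces in N, time in s.
With the tool pointing down it reaches from about 0.275 to 0.725 m from the base axis. Payload 15.9 kg.
Tool frame: the origin (TCP) lies at the very end of the fingers, on their centre line; the grasp point (between the pads) lies 19 mm behind it; z points along the fingers, y is the line along which they close (so a half turn about z gives the same grasp; the last joint's range is limited). The gripper opens to 85 mm and grips with 20 to 120 N. Pads are 22 mm wide; open, the fingers measure 114 mm over their backs; the gripper's body (76 mm by 85 mm) begins 54 mm behind the grasp point. The pads swing forward as they close: fully open they stand 13 mm farther back than shut.
Start: joints at [-1.114, 0.213, -0.034, 1.323, 0, 1.571], TCP at [0.221, -0.449, 0.206] pointing down, gripper open.
Joint ranges: [-2.98, 2.98], [-0.74, 1.72], [-1.14, 1.35], [-2.1, 2.04], [-1.57, 1.44], [-3.14, 3.14]. Speed limits (rad/s): [1.89, 1.89, 2.39, 2.57, 3.14, 3.14].

## Interface

Orientations are given as [roll, pitch, yaw] about the fixed x, y, z axes, in that order (R = Rz(yaw) Ry(pitch) Rx(roll)).
In Python, from cell import manip gives the robot as it stands.
- The arm moves only by the shell command python3 -m pendant 'ROWS'. ROWS is a JSON object of lists of equal length, an entry for each row: "jaw": the finger opening in mm, from 0 to 85.4; "slide": the shift along the tool's x, y, z scaled (see below), a list of three; "twist": the turn about the tool's z scaled (see below). A call has 1 to 12 rows; each row is the pose to reach, as a shift and turn from the pose commanded when the call began, along the tool's axes at that moment, turning the shorter way round; what a row does not reach only later rows make up. The controller multiplies each number of a shift by 0.08 m and each number of a turn by 180 degrees. A row lasts 1/8 s, in which the tool goes at most 62.5 mm and 10.7 degrees, less where a joint would pass 70% of its speed; a pose out of reach is approached as far as the arm can. A call with a number of a shift or a turn outside -1 to 1 is refused whole. A call with a gripper value outside its range is refused whole. The fingers move at their own pace and stop on an object; the grip force is fixed at half the most. Time passes only in rows, so rows that repeat a pose let the fingers close. It gives the time, the measured TCP pose, the force, the opening and the grip force at its end, in the units of the state.
- manip.sense(): the state, without advancing time (a new reading comes with each control period).
- manip.capture(name): name is "scene" or "top" or "wrist"; returns the picture (400x640x3 uint8, red, green, blue); there is no depth.
- manip.calibration(name): a dict with "mtx" (3x3 intrinsics, pixels), "rvec" (rotation vector, rad) and "tvec" (3), from world to camera coordinates, as OpenCV has them. Camera axes: x right, y down, z forward; pixel columns grow to the right and rows downward; lengths in m; the calibration is good to about 2 mm. The wrist camera is an equidistant fisheye: a pixel r from the principal point sees the ray r / f radians off the axis. A picture is of the moment at which its call begins: read the wrist's pose just before it. calibration takes no time and is no camera call; for the wrist camera it gives the pose at the moment of the call.
- manip.finish_job(): hands the job in; it is judged then, once.
The state is a dict: "time": time; "joint_pos": joint angles; "dq": joint speeds; "tau": joint torques, N m; "tool_pos": TCP position; "eef_rot": TCP orientation; "ft_force": force on the tool from outside, world axes, zero at the start; "moment": the same for the moment, N m; "gripper_width": finger opening in m; "grasp_force": force on a finger pad.
Only numpy, scipy, OpenCV 4.12 (cv2) and the standard library are available. Lean on these libraries where they do the work, as an engineer would, in place of code of your own. Each camera call takes 0.05 s, during which the arm holds its last target. There are 200 camera calls.

## Task

One of the three lidded tins on the plywood board holds a flanged steel bushing; the others hold a nut and a washer. Lift the lids off to find it, lay the lid of its tin flat on the bench with the knob up, and stand the bushing upright on its flange in the middle of the round steel press plate. Other lids that you lift may go back or stay off.

Things in the scene. Friction and masses are not known exactly. Their poses are not given: they have to be found in the camera images.
- rack: Fixed plywood board, 115 x 360 x 15 mm; origin under its centre, on the bench. Along its y, at -120, 0 and 120 mm, three identical tins: floor disc 96 mm wide, top 21 mm above the bench, with a 6 mm high collar (82 mm outer, 76 inner), each under an identical deep loose lid. The bushing stands in one; a hex nut (34 wide, 18 high) and a washer (44 wide, 6 thick) lie in the others.
- knob (a point): Mid-height of the black upright round knob (22 mm wide, 40 high) on the lid over the bushing; z up. Loose aluminium lid, an upturned cup 96 mm wide outside, 90 inside, 76 from rim to flat top, 0.08 to 0.17 kg. The point is 96 mm above the rim: 117 mm above the bench while on the tin, 96 when laid on the bench. Lifts straight off, no catch. The two other lids are alike.
- bush (a point): Centre, half-way up the axis, of the loose steel bushing: upright tube 28 mm wide, 60 tall, with a dark 18 mm bore and a flange 38 mm wide and 6 thick at its foot, 30 mm below this point; z up the axis. 0.13 to 0.25 kg. Stands on its tin's floor under the lid, up to 10 mm off the tin's centre, its top 81 mm above the bench.
- plate (a point): Centre of the top of the fixed round steel press plate, 100 mm wide, 15 thick, flat on the bench in front of the board, left or right, dark spot at its centre. A grey oil can (60 mm wide, 110 high) stands on the other side. Between them the bench is free from 370 to 480 mm ahead of the robot's axis and 120 mm to either side.
Mind the look-alikes: they are no part of the job. Leave any green or orange look-alike of the part that bears knob alone. There is more than one size of the part that bears plate; the job needs the smaller.

How it is judged:
By the outcome, as a careful person would: the job done as asked, in the order asked, and still so for the second after the job is handed in, with the robot touching nothing.
It also fails if it takes over 64 s, if anything falls off the work surface, if the arm or the gripper's body presses on something with over 40 N, if the wrist force passes 120 N, or if a joint passes its speed limit or range.

## Working session

There is one attempt and no reset: what is moved stays moved. The work goes in short steps, Python scripts to look and compute and a shell command to move; the robot and the scene stay as the last step left them, time stands still between calls to the robot, and variables do not carry over. Pictures are saved under pics/ and viewed, at most 10 in all, crops included, and the job is handed in when it is done.

```bash
mkdir -p pics
python3 - <<'E'
from cell import manip
import cv2,numpy as np
for n in("scene","top"):
    im=manip.capture(n); cv2.imwrite(f"pics/{n}0.png",im[:,:,::-1])
    c=manip.calibration(n); R=cv2.Rodrigues(np.array(c["rvec"],float))[0]
    print(n,np.round(c["mtx"],1).tolist(),"cam at",-R.T@np.array(c["tvec"]).ravel(),"axis",R[2])
s=manip.sense();print(s["time"],s["tool_pos"],s["eef_rot"])
E
```

```text
scene [[452.7, 0.0, 317.1], [0.0, 452.7, 200.2], [0.0, 0.0, 1.0]] cam at [1.40282647 0.13481753 0.67806548] axis [-0.81612007 -0.15655225 -0.55627279]
top [[434.0, 0.0, 323.3], [0.0, 434.0, 196.5], [0.0, 0.0, 1.0]] cam at [ 0.40863933 -0.03740515  1.25130387] axis [ 0.08936853  0.03090504 -0.99551903]
0.1 [ 0.22040718 -0.44842669  0.20587818] [-3.14060099e+00 -6.02068626e-05  4.56719123e-01]
```

View pics/scene0.png

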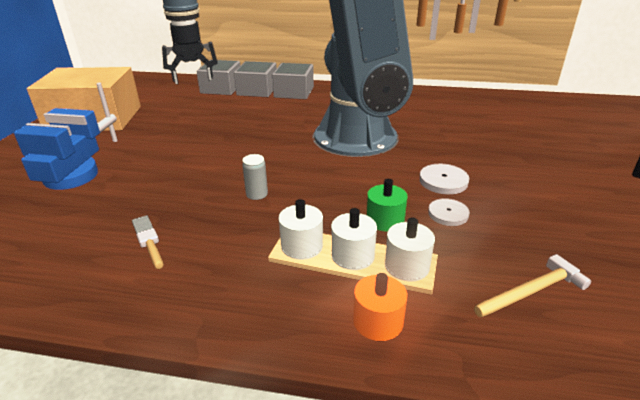

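View pics/top0.png

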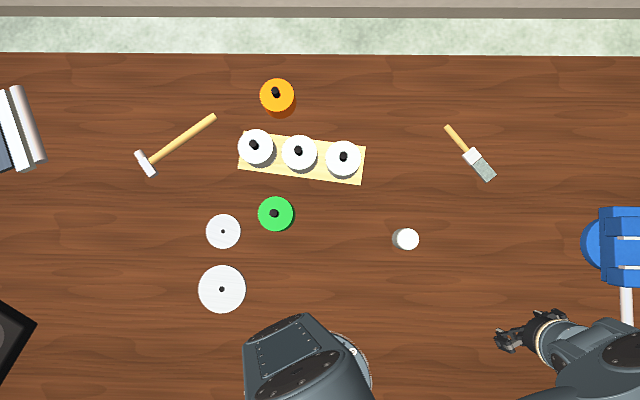

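```bash
cat > h.py <<'E'
from cell import manip
import cv2,numpy as np
from scipy.spatial.transform import Rotation as Ro
def rays(n,px,c=None):
    c=c or manip.calibration(n); K=np.array(c["mtx"],float); R=cv2.Rodrigues(np.array(c["rvec"],float))[0]
    px=np.array(px,float).reshape(-1,2); a=(px-K[:2,2])/[K[0,0],K[1,1]]
    if n=="wrist":
        t=np.linalg.norm(a,axis=1)+1e-12; v=np.c_[a*(np.sin(t)/t)[:,None],np.cos(t)]
    else: v=np.c_[a,np.ones(len(a))]
    v=v@R; return -R.T@np.array(c["tvec"],float).ravel(), v/np.linalg.norm(v,axis=1)[:,None]
def onz(n,px,z,c=None):
    o,v=rays(n,px,c); return o+v*((z-o[2])/v[:,2])[:,None]
def tri(*ov):
    A=0;b=0
    for o,v in ov:
        P=np.eye(3)-np.outer(v,v);A=A+P;b=b+P@o
    x=np.linalg.solve(A,b); return x,[np.linalg.norm(np.cross(x-o,v)) for o,v in ov]
def blobs(m,lo,hi):
    n,_,st,ce=cv2.connectedComponentsWithStats(m.astype(np.uint8))
    return [(*np.round(ce[i],1),*st[i]) for i in range(1,n) if lo<=st[i,4]<=hi]
def totool(p):
    "slide numbers from the present pose to TCP point p"
    s=manip.sense(); R=Ro.from_euler("xyz",s["eef_rot"]); return np.round(R.inv().apply(np.array(p)-s["tool_pos"])/.08,3)
E
python3 - <<'E'
from h import *
def load(n): return cv2.imread(f"pics/{n}0.png")
for n,(x0,x1,y0,y1) in {"scene":(270,475,150,340),"top":(190,430,70,320)}.items():
    im=load(n)[y0:y1,x0:x1]; 
    d=im.max(2)<45 
    print(n,"dark",[tuple(float(v) for v in (b[0]+x0,b[1]+y0,*b[4:])) for b in blobs(d,4,400)])
    hsv=cv2.cvtColor(im,cv2.COLOR_BGR2HSV); w=(hsv[...,1]<45)&(hsv[...,2]>120)
    print(n,"white",[tuple(float(v) for v in (b[0]+x0,b[1]+y0,*b[4:])) for b in blobs(w,150,5000)])
    g=(hsv[...,0]>45)&(hsv[...,0]<80)&(hsv[...,1]>100)
    print("green",[tuple(float(v) for v in (b[0]+x0,b[1]+y0,*b[4:])) for b in blobs(g,150,5000)])
print("board corners top", onz("top",[[245,131],[238,169],[361,185],[366,147]],.015).round(3).tolist())
E
```

```text
scene dark [(387.4, 186.9, 8.0, 17.0, 120.0), (299.7, 208.2, 8.0, 18.0, 133.0), (353.7, 217.4, 9.0, 19.0, 148.0), (408.6, 222.7, 4.0, 11.0, 17.0)]
scene white [(444.6, 178.3, 49.0, 30.0, 1119.0), (448.8, 211.5, 40.0, 26.0, 806.0), (301.1, 232.0, 44.0, 54.0, 1928.0), (353.6, 241.5, 46.0, 56.0, 2034.0), (414.0, 246.7, 48.0, 58.0, 1469.0)]
green [(386.4, 206.0, 40.0, 47.0, 1383.0)]
top dark [(276.1, 94.6, 8.0, 7.0, 28.0), (255.1, 146.4, 7.0, 8.0, 23.0), (298.9, 152.9, 7.0, 6.0, 16.0), (343.0, 153.2, 7.0, 4.0, 10.0), (342.6, 158.9, 7.0, 4.0, 14.0), (276.2, 213.8, 4.0, 7.0, 10.0)]
top white [(255.0, 146.1, 35.0, 35.0, 913.0), (298.8, 152.0, 37.0, 35.0, 941.0), (342.3, 158.1, 36.0, 37.0, 978.0), (222.7, 231.0, 35.0, 35.0, 958.0), (405.4, 238.3, 27.0, 22.0, 465.0), (221.5, 288.6, 48.0, 48.0, 1798.0)]
green [(276.0, 213.7, 37.0, 36.0, 979.0)]
board corners top [[0.708, 0.233, 0.015], [0.596, 0.25, 0.015], [0.555, -0.106, 0.015], [0.665, -0.119, 0.015]]
```

Run:
```python
from h import *
def cen(n,x,y,th,r):
    im=cv2.imread(f"pics/{n}0.png").max(2); m=im[y-r:y+r+1,x-r:x+r+1]<th
    b=max(blobs(m,2,999),key=lambda b:b[-1]); return [b[0]+x-r,b[1]+y-r],b[2:]
for k,(s,t) in {"L(-y)":((300,208),(343,156)),"M":((354,218),(299,152)),"R(+y)":((411,228),(255,146))}.items():
    (ps,bs),(pt,bt)=cen("scene",*s,85,13),cen("top",*t,90,8)
    x,e=tri(*[(o,v[0]) for o,v in (rays("scene",ps),rays("top",pt))]); print(k,np.round(ps,1),np.round(pt,1),bs,bt,x.round(4),np.round(e,4))
for k,s,t in (("small",(448.8,211.5),(222.7,231.0)),("big",(444.6,178.3),(221.5,288.6))):
    x,e=tri(*[(o,v[0]) for o,v in (rays("scene",s),rays("top",t))]); print(k,"blob",x.round(4),np.round(e,4),onz("top",t,.015).round(4))
for z in(.076,):print("green",onz("top",(275.5,213.5),z).round(3)," can",onz("top",(405.4,238),.11).round(3))
print("lid tops",onz("top",[(342.3,158.1),(298.8,152),(255,146.1)],.085).round(3))
```

```text
L(-y) [299.9 208. ] [342.9 156.2] (np.int32(8), np.int32(4), np.int32(10), np.int32(19), np.int32(166)) (np.int32(5), np.int32(4), np.int32(7), np.int32(10), np.int32(57)) [ 0.6182 -0.0529  0.1188] [0.001 0.001]
M [354.1 217.3] [298.  150.2] (np.int32(9), np.int32(3), np.int32(10), np.int32(20), np.int32(174)) (np.int32(3), np.int32(2), np.int32(8), np.int32(10), np.int32(59)) [0.6328 0.0665 0.1184] [0.0008 0.0008]
R(+y) [411.5 226.9] [253.6 144.3] (np.int32(9), np.int32(2), np.int32(11), np.int32(21), np.int32(182)) (np.int32(2), np.int32(2), np.int32(10), np.int32(10), np.int32(66)) [0.6471 0.1852 0.1185] [0.0009 0.0009]
small blob [0.4161 0.288  0.0075] [0.001 0.001] [[0.416 0.287 0.015]]
big blob [0.253 0.285 0.009] [0.0006 0.0006] [[0.2537 0.284  0.015 ]]
green [[0.466 0.128 0.076]]  can [[ 0.406 -0.218  0.11 ]]
lid tops [[ 0.619 -0.051  0.085]
 [ 0.634  0.068  0.085]
 [ 0.649  0.189  0.085]]
```

```bash
python3 -m pendant '{"jaw":[85,85,85,85,85,85,85],"slide":[[0.5,-0.17,0],[1,-0.34,0],[1,-0.34,0],[1,-0.34,0],[1,-0.34,0],[1,-0.34,0],[1,-0.34,0]],"twist":[-0.05,-0.1,-0.16,-0.21,-0.27,-0.317,-0.317]}'; python3 -c "
from h import *
s=manip.sense();print(s['joint_pos'],s['eef_rot'],totool([.617,-.053,.206]))"
```

```text
time: 0.98
tool_pos: [0.2802, -0.3889, 0.2061]
eef_rot: [-3.141, -0.0, 1.452]
ft_force: [0.2, 0.4, 1.0]
gripper_width: 0.0851
grasp_force: 0.0
[-9.46352642e-01  1.70865099e-01 -8.67960620e-02  1.31367950e+00
  3.02961575e-06  7.43367750e-01] [-3.14122650e+00 -4.02783492e-04  1.45187219e+00] [4.668e+00 3.682e+00 2.000e-03]
```

```bash
python3 -m pendant '{"jaw":[85,85],"slide":[[0.5,0.4,0],[0.934,0.737,0]],"twist":[0,0]}' | sed -n 2p
python3 -m pendant '{"jaw":[85,85],"slide":[[0.5,0.4,0],[0.934,0.737,0]],"twist":[0,0]}' | sed -n 2p
python3 -m pendant '{"jaw":[85,85],"slide":[[0.5,0.4,0],[0.934,0.737,0]],"twist":[0,0]}' | sed -n 2p
python3 -m pendant '{"jaw":[85,85],"slide":[[0.5,0.4,0],[0.934,0.737,0]],"twist":[0,0]}' | sed -n 2p
python3 -m pendant '{"jaw":[85,85,85,85],"slide":[[0.5,0.4,0],[0.934,0.737,0],[0.934,0.737,0],[0.934,0.737,0]],"twist":[0,0,0,0]}'
python3 - <<'E'
from h import *
c=manip.calibration("wrist"); im=manip.capture("wrist"); cv2.imwrite("pics/w1.png",im[:,:,::-1])
s=manip.sense();print(s["time"],totool([.617,-.053,.103]))
R=cv2.Rodrigues(np.array(c["rvec"],float))[0];print(-R.T@np.array(c["tvec"],float).ravel(),R[2],c["mtx"])
E
```

```text
tool_pos: [0.3483, -0.3209, 0.2062]
tool_pos: [0.416, -0.2531, 0.2062]
tool_pos: [0.4834, -0.1858, 0.2062]
tool_pos: [0.5508, -0.1185, 0.2061]
time: 2.48
tool_pos: [0.6168, -0.0529, 0.206]
eef_rot: [-3.141, 0.0, 1.451]
ft_force: [-0.6, 0.3, -0.9]
gripper_width: 0.0847
grasp_force: 0.0
2.525 [0.005 0.005 1.291]
[0.62540904 0.02900735 0.37373346] [-0.0398324  -0.31750602 -0.94741929] [[309.70691629   0.         314.10240619]
 [  0.         309.70691629 196.06184943]
 [  0.           0.           1.        ]]
```

View pics/w1.png

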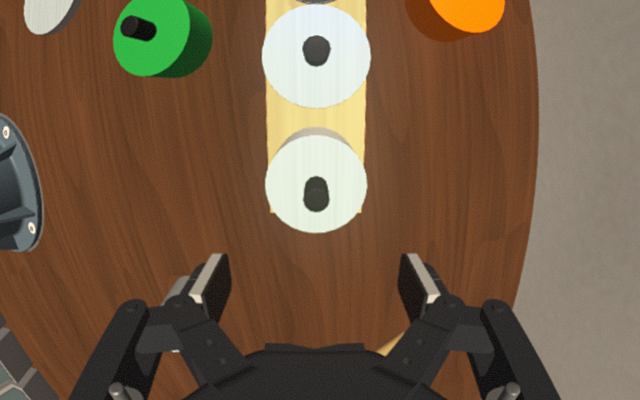

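The wrist view shows the right-hand lid at (316,183) with its knob at (316,193), in line with the jaws. The middle lid is at (316,56). Next I check the position by ray, then descend.

```bash
python3 - <<'E'
from h import *
c=manip.calibration("wrist")
print(onz("wrist",[(316,183),(316,56)],.097,c).round(4), onz("wrist",[(316,205),(316,180)],.137,c).round(4))
E
python3 -m pendant '{"jaw":[85,85,85],"slide":[[0,0,0.5],[0,0,1],[0,0,1]],"twist":[0,0,0]}' | sed -n 2,4p
python3 -m pendant '{"jaw":[85,85,10,10,10,10,10],"slide":[[0.005,0.005,0.15],[0.005,0.005,0.28],[0.005,0.005,0.28],[0.005,0.005,0.28],[0.005,0.005,0.28],[0.005,0.005,0.28],[0.005,0.005,0.28]],"twist":[0,0,0,0,0,0,0]}'
```

```text
[[ 0.617  -0.0517  0.097 ]
 [ 0.6309  0.0634  0.097 ]] [[ 0.6159 -0.0586  0.137 ]
 [ 0.6184 -0.0376  0.137 ]]
tool_pos: [0.6147, -0.0535, 0.1244]
eef_rot: [-3.137, 0.0, 1.45]
ft_force: [-0.2, 0.3, 0.5]
time: 3.78
tool_pos: [0.618, -0.0524, 0.1044]
eef_rot: [3.14, -0.0, 1.453]
ft_force: [0.7, -0.4, 5.0]
gripper_width: 0.0181
grasp_force: 58.6
```

```bash
python3 -m pendant '{"jaw":[10,10,10],"slide":[[0,0,-0.3],[0,0,-0.8],[0,0,-1]],"twist":[0,0,0]}' | sed -n 2,4p
python3 -m pendant '{"jaw":[10,10,10,10],"slide":[[0,0,-0.5],[0,0,-0.7],[0,0,-0.7],[0,0,-0.7]],"twist":[0,0,0,0]}'
python3 - <<'E'
from h import *
im=manip.capture("scene")[80:300,230:480]; cv2.imwrite("pics/s2.png",cv2.resize(im[:,:,::-1],None,fx=2.4,fy=2.4))
E
```

```text
tool_pos: [0.6181, -0.0525, 0.186]
eef_rot: [3.14, -0.0, 1.453]
ft_force: [1.0, 0.4, -1.1]
time: 4.65
tool_pos: [0.6171, -0.0524, 0.2387]
eef_rot: [-3.14, 0.0, 1.453]
ft_force: [0.5, 1.0, -1.0]
gripper_width: 0.0183
grasp_force: 59.0
```

View pics/s2.png

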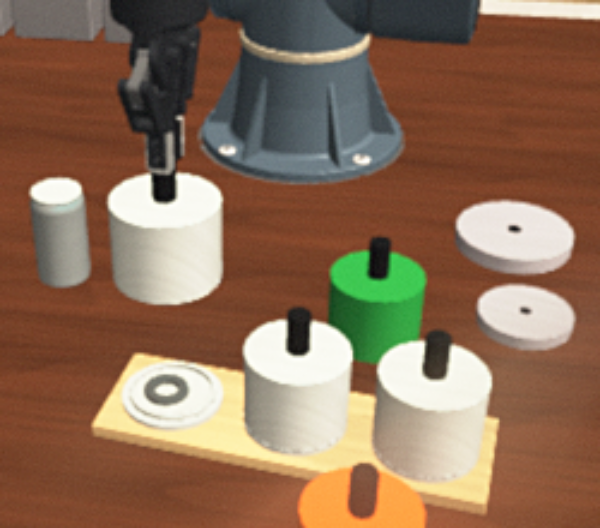

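```bash
python3 -m pendant '{"jaw":[10,10,10],"slide":[[0,0,0.5],[0,0,0.9],[0,0,1]],"twist":[0,0,0]}' | sed -n 2,4p
python3 -m pendant '{"jaw":[10,10,10,10,60,60,60],"slide":[[0,0,0.3],[0,0,0.5],[0,0,0.62],[0,0,0.67],[0,0,0.67],[0,0,0.67],[0,0,0.67]],"twist":[0,0,0,0,0,0,0]}'
python3 -m pendant '{"jaw":[70,70,85,85],"slide":[[0,0,-0.4],[0,0,-0.8],[0.4,0,-0.8],[0.9,0,-0.8]],"twist":[0,0,0,0]}' | sed -n 2,4p
python3 -m pendant '{"jaw":[85,85,85],"slide":[[0.4,0,0],[0.6,0.01,0],[0.6,0.01,0]],"twist":[0,0,0]}' 
python3 -c "
from h import *
print(totool([.632,.066,.1035]))"
```

```text
tool_pos: [0.6158, -0.0523, 0.1573]
eef_rot: [-3.137, 0.0, 1.453]
ft_force: [-0.2, -0.3, -0.5]
time: 5.95
tool_pos: [0.6178, -0.0524, 0.1068]
eef_rot: [3.141, -0.0, 1.453]
ft_force: [0.6, -0.4, 0.0]
gripper_width: 0.06
grasp_force: 0.0
tool_pos: [0.6265, 0.0193, 0.1711]
eef_rot: [3.14, -0.0, 1.451]
ft_force: [0.2, 0.2, 0.4]
time: 6.82
tool_pos: [0.6326, 0.0671, 0.1703]
eef_rot: [3.142, 0.0, 1.454]
ft_force: [0.4, -0.2, -0.4]
gripper_width: 0.0847
grasp_force: 0.0
[-0.015 -0.006  0.835]
```

```bash
python3 -m pendant '{"jaw":[85,85,85,85,10,10,10,10,10],"slide":[[-0.01,0,0.3],[-0.01,0,0.6],[-0.01,0,0.82],[-0.01,0,0.82],[-0.01,0,0.82],[-0.01,0,0.82],[-0.01,0,0.82],[-0.01,0,0.82],[-0.01,0,0.82]],"twist":[0,0,0,0,0,0,0,0,0]}'
python3 -m pendant '{"jaw":[10,10,10],"slide":[[0,0,-0.3],[0,0,-0.8],[0,0,-1]],"twist":[0,0,0]}' | sed -n 2,4p
python3 -m pendant '{"jaw":[10,10,10,10],"slide":[[0,0,-0.5],[0,0,-0.7],[0,0,-0.7],[0,0,-0.7]],"twist":[0,0,0,0]}'
python3 - <<'E'
from h import *
im=manip.capture("scene")[80:300,230:480]; cv2.imwrite("pics/s3.png",cv2.resize(im[:,:,::-1],None,fx=2.4,fy=2.4))
E
```

```text
time: 7.95
tool_pos: [0.6326, 0.0659, 0.1054]
eef_rot: [3.141, -0.0, 1.453]
ft_force: [-1.8, -0.3, 6.4]
gripper_width: 0.0183
grasp_force: 58.5
tool_pos: [0.6331, 0.066, 0.1871]
eef_rot: [3.139, -0.001, 1.453]
ft_force: [-0.2, 0.4, -2.7]
time: 8.82
tool_pos: [0.6321, 0.0658, 0.2396]
eef_rot: [-3.14, 0.0, 1.453]
ft_force: [-0.2, -0.1, -2.0]
gripper_width: 0.0181
grasp_force: 59.1
```

View pics/s3.png

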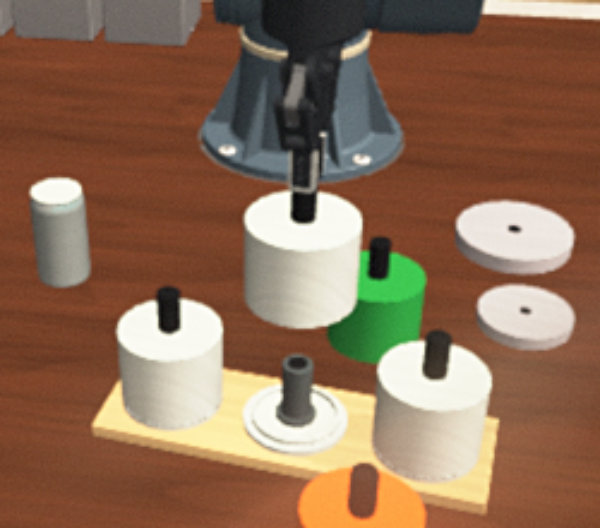

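The picture shows the bushing standing in the middle tin at about (297,390) in the crop. I lay this lid on the free bench.

```bash
python3 -m pendant '{"jaw":[10,10],"slide":[[-0.25,-0.38,0],[-0.543,-0.825,0]],"twist":[0,0]}' | sed -n 2,2p
python3 -m pendant '{"jaw":[10,10],"slide":[[-0.27,-0.41,0],[-0.543,-0.825,0]],"twist":[0,0]}' | sed -n 2,2p
python3 -m pendant '{"jaw":[10,10,10,10],"slide":[[-0.27,-0.41,0],[-0.5,-0.75,0],[-0.543,-0.825,0],[-0.543,-0.825,0]],"twist":[0,0,0,0]}' | sed -n 2,2p
python3 -m pendant '{"jaw":[10,10,10],"slide":[[0,0,0.4],[0,0,0.8],[0,0,1]],"twist":[0,0,0]}' | sed -n 2,4p
python3 -m pendant '{"jaw":[10,10,10,10,10],"slide":[[0,0,0.4],[0,0,0.7],[0,0,0.85],[0,0,0.91],[0,0,0.91]],"twist":[0,0,0,0,0]}'
```

```text
tool_pos: [0.5605, 0.0303, 0.2391]
tool_pos: [0.4893, -0.0053, 0.2398]
tool_pos: [0.4204, -0.0402, 0.2405]
tool_pos: [0.4203, -0.0397, 0.1587]
eef_rot: [-3.139, -0.0, 1.453]
ft_force: [0.1, 0.0, -1.4]
time: 10.88
tool_pos: [0.4208, -0.0402, 0.0882]
eef_rot: [3.141, -0.0, 1.453]
ft_force: [-0.6, 1.1, -0.8]
gripper_width: 0.0184
grasp_force: 59.2
```

```bash
python3 -m pendant '{"jaw":[10,10,10,60,60,60,60],"slide":[[0,0,0.035],[0,0,0.045],[0,0,0.045],[0,0,0.045],[0,0,0.045],[0,0,0.045],[0,0,0.045]],"twist":[0,0,0,0,0,0,0]}'
python3 -m pendant '{"jaw":[85,85,85],"slide":[[0,0,-0.4],[0,0,-0.9],[0,0,-1]],"twist":[0,0,0]}' | sed -n 2,4p
python3 -m pendant '{"jaw":[85,85],"slide":[[0.4,0.5,-0.2],[0.6,0.9,-0.4]],"twist":[0,0]}'
python3 - <<'E'
from h import *
for n in("scene","top","wrist"):
    if n=="wrist": np.save("wc.npy",manip.calibration(n),allow_pickle=True)
    cv2.imwrite(f"pics/{n}4.png",manip.capture(n)[:,:,::-1])
a=cv2.imread("pics/scene4.png")[170:270,270:430];b=cv2.imread("pics/top4.png")[100:200,220:380]
w=cv2.imread("pics/wrist4.png")
f=lambda i:cv2.resize(i,(400,250))
cv2.imwrite("pics/m4.png",np.vstack([np.hstack([f(a),f(b)]),cv2.copyMakeBorder(w[:320],0,0,0,160,0)]))
E
```

```text
time: 11.75
tool_pos: [0.4204, -0.0402, 0.0843]
eef_rot: [3.142, 0.0, 1.453]
ft_force: [0.1, -0.2, -0.1]
gripper_width: 0.0598
grasp_force: 0.0
tool_pos: [0.4217, -0.0403, 0.1664]
eef_rot: [3.138, -0.0, 1.453]
ft_force: [0.6, 1.4, -0.5]
time: 12.38
tool_pos: [0.4985, -0.0001, 0.1962]
eef_rot: [-3.141, -0.0, 1.453]
ft_force: [1.0, -0.3, -1.1]
gripper_width: 0.0849
grasp_force: 0.0
```

View pics/m4.png

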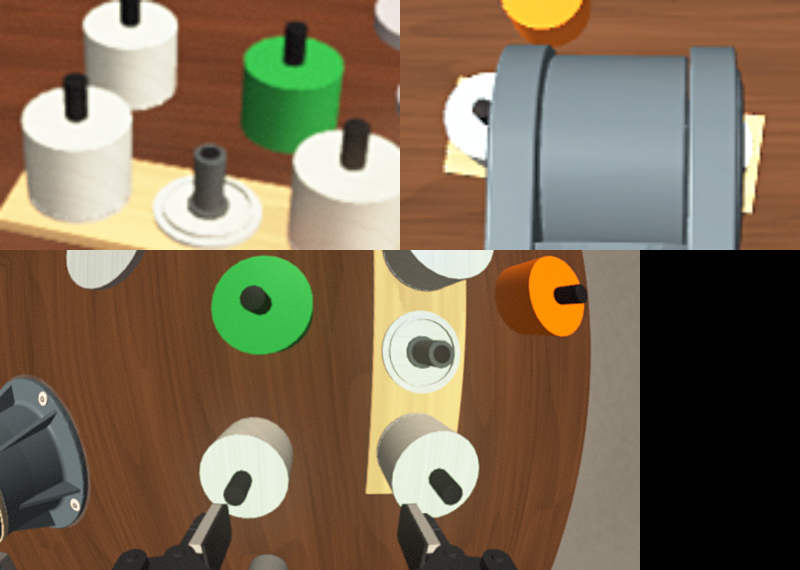

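The lid stands on the bench with its knob up. The bushing's top is at about (439,104) in the wrist view and (354,231) in the scene view. I triangulate it.

Run:
```python
from h import *
c=np.load("wc.npy",allow_pickle=True).item()
def bore(n,x,y,r):
    g=cv2.cvtColor(cv2.imread(f"pics/{n}4.png"),cv2.COLOR_BGR2GRAY)[y-r:y+r+1,x-r:x+r+1]
    return g
W=cv2.imread("pics/wrist4.png",0); S=cv2.imread("pics/scene4.png",0)
print(W[94:116:2,426:456:2]); print(S[226:238,345:364])
pw,ps=(440.,104.),(353.9,231.2)
x,e=tri(*[(o,v[0]) for o,v in (rays("wrist",pw,c),rays("scene",ps))]);print(x.round(4),np.round(e,4))
print(onz("wrist",pw,.081,c).round(4),onz("scene",ps,.081).round(4))
```

```text
[[ 79  81  78 103 116 112 114 103 102 110 114 117 178 133 232]
 [ 76  76  88 114 116 103  71  64  61  65  90 112 123 137 196]
 [ 71  75 106 116 104  71  62  65  65  65  62  90 110 107 183]
 [ 66  72 112 112  82  65  68  66  63  61  60  64 107 108 174]
 [ 68  77 111 110  69  63  66  61  64  64  62  62  90 114 164]
 [ 67  87 116 113  67  69  68  59  59  59  63  56  88 115 157]
 [ 61  75 116 113  74  61  62  65  64  62  63  62  97 114 164]
 [ 66  64 109 117  93  63  62  62  63  57  59  67 111 106 206]
 [ 64  69  94 117 114  78  63  63  61  59  61  92 113 111 219]
 [ 64  64  72 107 115 111  90  74  70  74  97 112 114 120 231]
 [ 69  61  58  66 109 117 114 112 113 110 111 129 152 154 236]]
[[ 80  77  76  82  77  76  73  79  79  78  74  75  75  76  75  74  78  77
   76]
 [ 80  82  76  78  78  80  90 100  97  97  94  90  78  79  76  81  78  81
   79]
 [ 76  80  83  78  87  98  95 103 100 103  98  90  92  88  80  76  82  78
   79]
 [ 71  72  76  93 107  95  56  46  40  40  39  61  90 103  95  81  71  74
   74]
 [ 68  65  80 105 108  67  35  35  32  36  28  34  60 100 108  92  72  74
   73]
 [ 75  74  86 107  95  51  31  33  34  37  33  32  47  92 110  90  69  71
   74]
 [ 79  74  78  92 106  79  43  33  30  31  36  46  69 107 112  96  71  70
   70]
 [ 74  71  60  76 107 104  84  71  62  60  65  79 104 118 112  95  76  73
   69]
 [ 77  71  64  56  75 102 107 105 100 100 110 115 109 110 102  86  72  72
   70]
 [ 67  72  60  48  56  66  76  90 105 107 113 109 103 100  92  84  73  76
   76]
 [ 77  71  57  49  57  58  59  64  75  78  87  90  95  93  95  76  70  78
   72]
 [172 124  73  46  56  55  58  64  74  76  82  89  91 100  91  79  79  72
   70]]
[0.6283 0.0654 0.0782] [0.0007 0.0007]
[[0.6272 0.0649 0.081 ]] [[0.6321 0.0663 0.081 ]]
```

```bash
python3 -m pendant '{"jaw":[85,85],"slide":[[0.25,0.38,0],[0.5,0.77,0]],"twist":[0,0]}' | sed -n 2,2p
python3 -m pendant '{"jaw":[85,85,85,85],"slide":[[0.25,0.38,0],[0.5,0.77,0],[0.5,0.77,0],[0.5,0.77,0]],"twist":[0,0,0,0]}'
python3 - <<'E'
from h import *
c=manip.calibration("wrist"); im=manip.capture("wrist")[:,:,::-1]; cv2.imwrite("pics/w5.png",im)
np.save("wc5.npy",c,allow_pickle=True)
cv2.imwrite("pics/w5c.png",cv2.resize(im[110:260,220:420],None,fx=4,fy=4))
E
```

```text
tool_pos: [0.5633, 0.0313, 0.1957]
time: 13.28
tool_pos: [0.6284, 0.0634, 0.1957]
eef_rot: [-3.14, 0.0, 1.452]
ft_force: [-0.1, -0.1, -0.2]
gripper_width: 0.0847
grasp_force: 0.0
```

View pics/w5c.png

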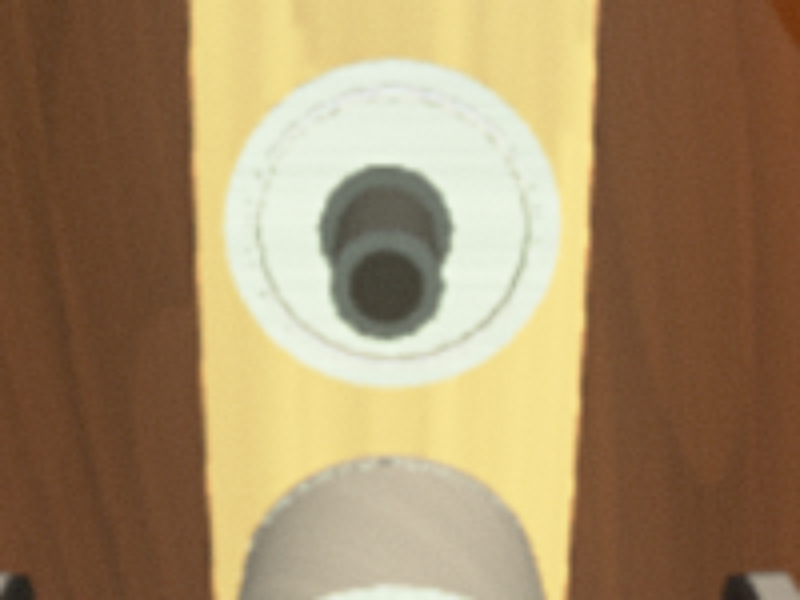

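The bushing's top centre is at crop (386,286), which is (316.5,181.5) in the wrist image. Its flange is at (386,229), offset only slightly from the tin.

Run:
```python
from h import *
c=np.load("wc5.npy",allow_pickle=True).item(); c4=np.load("wc.npy",allow_pickle=True).item()
w=[rays("wrist",(316.3,181.3),c),rays("wrist",(441.5,104),c4),rays("scene",(353.6,230.7))]
for s in((0,1),(0,2),(0,1,2)):
    x,e=tri(*[(w[i][0],w[i][1][0]) for i in s]);print(x.round(4),np.round(e,4))
print(onz("wrist",(316.3,181.3),.081,c).round(4))
x[2]=.043; print(totool(x))
```

```text
[0.6289 0.0649 0.0805] [0.0001 0.0001]
[0.6289 0.0651 0.08  ] [0.0003 0.0003]
[0.6291 0.065  0.0801] [0.0002 0.0003 0.0004]
[[0.6289 0.0651 0.081 ]]
[0.023 0.007 1.914]
```

```bash
python3 -m pendant '{"jaw":[85,85,85,85],"slide":[[0.02,0.007,0.4],[0.02,0.007,0.8],[0.02,0.007,1],[0.02,0.007,1]],"twist":[0,0,0,0]}' | sed -n 2,4p
python3 -m pendant '{"jaw":[85,85,85,85,15,15,15,15,15],"slide":[[0,0,0.4],[0,0,0.8],[0,0,0.9],[0,0,0.91],[0,0,0.91],[0,0,0.91],[0,0,0.91],[0,0,0.91],[0,0,0.91]],"twist":[0,0,0,0,0,0,0,0,0]}'
```

```text
tool_pos: [0.6292, 0.065, 0.1161]
eef_rot: [-3.14, 0.0, 1.452]
ft_force: [0.5, -0.6, -0.3]
time: 14.95
tool_pos: [0.6305, 0.0654, 0.0443]
eef_rot: [3.141, -0.0, 1.453]
ft_force: [-1.4, -0.4, 6.8]
gripper_width: 0.0251
grasp_force: 58.5
```

```bash
python3 -m pendant '{"jaw":[15,15,15],"slide":[[0,0,-0.3],[0,0,-0.8],[0,0,-1]],"twist":[0,0,0]}' | sed -n 2,4p
python3 -m pendant '{"jaw":[15,15,15],"slide":[[0,0,-0.4],[0,0,-0.8],[0,0,-0.85]],"twist":[0,0,0]}'
python3 -m pendant '{"jaw":[15,15,15],"slide":[[0.27,-0.33,0],[0.54,-0.66,0],[0.81,-0.98,0]],"twist":[0,0,0]}' | sed -n 2,2p
python3 -m pendant '{"jaw":[15,15,15],"slide":[[0.27,-0.33,0],[0.54,-0.66,0],[0.81,-0.98,0]],"twist":[0,0,0]}' | sed -n 2,2p
python3 - <<'E'
from h import *
np.save("wc6.npy",manip.calibration("wrist"),allow_pickle=True)
cv2.imwrite("pics/w6.png",manip.capture("wrist")[:,:,::-1])
E
python3 -m pendant '{"jaw":[15,15,15,15],"slide":[[0.27,-0.33,0],[0.6,-0.73,0],[0.81,-0.98,0],[0.81,-0.98,0]],"twist":[0,0,0,0]}'
python3 - <<'E'
from h import *
np.save("wc7.npy",manip.calibration("wrist"),allow_pickle=True)
cv2.imwrite("pics/w7.png",manip.capture("wrist")[:,:,::-1]); cv2.imwrite("pics/s7.png",manip.capture("scene")[:,:,::-1])
a,b=[cv2.imread(f"pics/w{i}.png")[:320] for i in(6,7)];s=cv2.imread("pics/s7.png")
cv2.imwrite("pics/m7.png",np.hstack([np.vstack([cv2.resize(a,(480,240)),cv2.resize(b,(480,240))]),cv2.resize(s[80:260,370:490],(320,480))]))
for i in(6,7):
    c=np.load(f"wc{i}.npy",allow_pickle=True).item();R,_=cv2.Rodrigues(np.array(c["rvec"],float))
    v=R@np.array([.416,.287,.015])+np.array(c["tvec"],float).ravel();t=np.arctan2(np.hypot(*v[:2]),v[2]);K=np.array(c["mtx"]);print(K[:2,2]+K[0,0]*t*v[:2]/np.hypot(*v[:2]))
E
```

```text
tool_pos: [0.631, 0.0655, 0.1257]
eef_rot: [3.139, -0.001, 1.453]
ft_force: [0.6, 0.4, -2.1]
time: 15.7
tool_pos: [0.631, 0.0655, 0.1929]
eef_rot: [3.139, -0.001, 1.453]
ft_force: [1.1, -0.5, -2.0]
gripper_width: 0.025
grasp_force: 59.5
tool_pos: [0.5585, 0.1395, 0.1898]
tool_pos: [0.4883, 0.2131, 0.19]
time: 17.0
tool_pos: [0.418, 0.2869, 0.1903]
eef_rot: [-3.14, 0.001, 1.455]
ft_force: [0.3, -0.1, -0.8]
gripper_width: 0.0255
grasp_force: 59.7
[243.47828297 112.41332899]
[313.94855457 168.19314198]
```

View pics/m7.png

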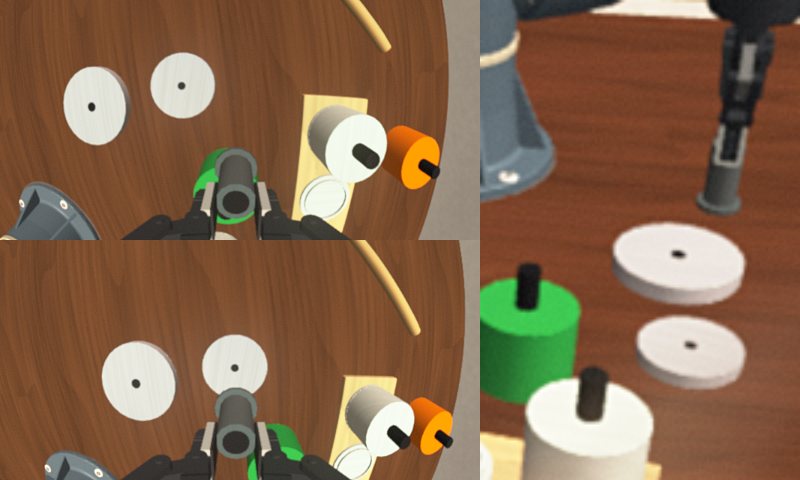

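Run:
```python
from h import *
c6,c7=[np.load(f"wc{i}.npy",allow_pickle=True).item() for i in(6,7)]
def spot(f,x,y,r=8):
    g=cv2.imread(f"pics/{f}.png",0).astype(float)[y-r:y+r+1,x-r:x+r+1]; w=np.clip(np.median(g)-35-g,0,None)
    Y,X=np.mgrid[-r:r+1,-r:r+1]; return (x+(w*X).sum()/w.sum(),y+(w*Y).sum()/w.sum())
p6,p7,ps,pt=spot("w6",242,114),spot("w7",313,170),spot("s7",449,209,5),spot("top0",223,231,5)
print(np.round([p6,p7,ps,pt],1))
w=[rays("wrist",p6,c6),rays("wrist",p7,c7),rays("scene",ps),rays("top",pt)]
for s in((0,1),(1,2),(2,3),(0,1,2,3)):
    x,e=tri(*[(w[i][0],w[i][1][0]) for i in s]);print(s,x.round(4),np.round(e,4))
for p,n,c in((p6,"wrist",c6),(p7,"wrist",c7),(ps,"scene",None),(pt,"top",None)):print(onz(n,p,.015,c).round(4))
# flange of held bushing in wrist view: centre col ~ jaws; bottom ellipse in scene
s=manip.sense();print(s["tool_pos"],totool([.4155,.287,.0375]))
```

```text
[[241.6 114. ]
 [312.6 170.2]
 [448.5 209. ]
 [222.5 230.9]]
(0, 1) [0.4143 0.2856 0.0179] [0. 0.]
(1, 2) [0.4143 0.285  0.0138] [0.0004 0.0004]
(2, 3) [0.4164 0.2863 0.0154] [0.0012 0.0012]
(0, 1, 2, 3) [0.415  0.2858 0.0154] [0.0012 0.0011 0.0012 0.0021]
[[0.4136 0.2856 0.015 ]]
[[0.4142 0.2849 0.015 ]]
[[0.4163 0.2852 0.015 ]]
[[0.4163 0.2876 0.015 ]]
[0.41929053 0.28582568 0.19062706] [ 0.011 -0.047  1.914]
```

```bash
python3 -m pendant '{"jaw":[15,15,15,15],"slide":[[0,-0.035,0.4],[0,-0.035,0.8],[0,-0.035,0.98],[0,-0.035,0.98]],"twist":[0,0,0,0]}' | sed -n 2,4p
python3 -m pendant '{"jaw":[15,15,15,15],"slide":[[0,0,0.4],[0,0,0.6],[0,0,0.7],[0,0,0.7]],"twist":[0,0,0,0]}'
python3 - <<'E'
from h import *
P=[];c=manip.calibration("wrist")
im=manip.capture("wrist"); P.append(manip.sense()["tool_pos"]); s=manip.capture("scene"); P.append(manip.sense()["tool_pos"]); manip.capture("top"); P.append(manip.sense()["tool_pos"])
print(np.round(P,4),totool([.415,.2857,.0385]))
cv2.imwrite("pics/m8.png",np.hstack([cv2.resize(im[100:300,200:430,::-1],(460,400)),cv2.resize(s[150:230,415:480,::-1],(325,400))]))
E
```

```text
tool_pos: [0.4166, 0.2858, 0.1125]
eef_rot: [-3.14, 0.001, 1.452]
ft_force: [-0.1, -0.4, -1.8]
time: 18.1
tool_pos: [0.417, 0.2866, 0.0576]
eef_rot: [3.141, -0.0, 1.453]
ft_force: [-0.2, 0.8, -1.6]
gripper_width: 0.0248
grasp_force: 59.7
[[0.4172 0.2868 0.058 ]
 [0.4172 0.2868 0.058 ]
 [0.4172 0.2868 0.0581]] [-0.018 -0.026  0.244]
```

View pics/m8.png

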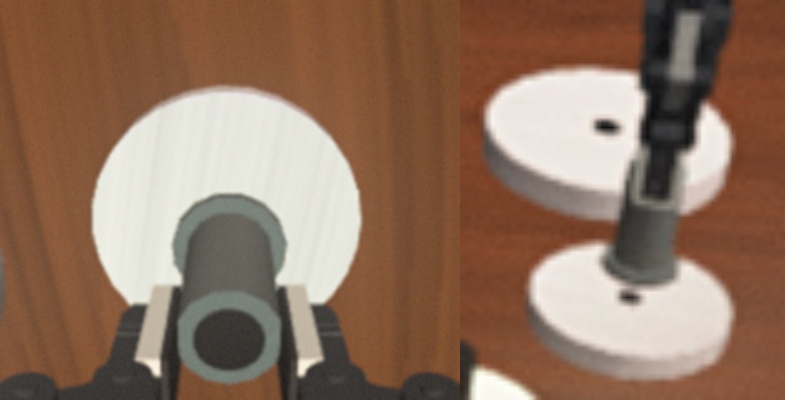

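```bash
python3 -m pendant '{"jaw":[15,15,15,15],"slide":[[-0.015,-0.022,0.1],[-0.015,-0.022,0.18],[-0.015,-0.022,0.22],[-0.015,-0.022,0.22]],"twist":[0,0,0,0]}' | sed -n 2,4p
python3 -m pendant '{"jaw":[15,15,15],"slide":[[0,0,0.015],[0,0,0.02],[0,0,0.02]],"twist":[0,0,0]}' | sed -n 2,4p
```

```text
tool_pos: [0.4146, 0.2854, 0.0392]
eef_rot: [-3.141, 0.0, 1.453]
ft_force: [0.2, 0.5, -1.6]
tool_pos: [0.415, 0.2857, 0.0383]
eef_rot: [3.141, -0.0, 1.453]
ft_force: [-0.8, -0.4, 4.4]
```

```bash
python3 -m pendant '{"jaw":[40,60,80,80],"slide":[[0,0,0],[0,0,0],[0,0,0],[0,0,0]],"twist":[0,0,0,0]}'
python3 -m pendant '{"jaw":[85,85,85,85,85],"slide":[[0,0,-0.3],[0,0,-0.7],[0,0,-1],[0,0,-1],[0,0,-1]],"twist":[0,0,0,0,0]}' | sed -n 2,4p
python3 -m pendant '{"jaw":[85,85,85,85],"slide":[[0,0,-0.5],[0,0,-0.9],[0,0,-0.9],[0,0,-0.9]],"twist":[0,0,0,0]}'
python3 - <<'E'
from h import *
np.save("wc9.npy",manip.calibration("wrist"),allow_pickle=True)
im=manip.capture("wrist")[:,:,::-1]; cv2.imwrite("pics/w9.png",im); s=manip.capture("scene")[:,:,::-1]
cv2.imwrite("pics/m9.png",np.hstack([cv2.resize(im[80:280,215:415],(400,400)),cv2.resize(s[140:290,270:480],(400,400))]))
E
```

```text
time: 19.62
tool_pos: [0.4147, 0.2855, 0.0379]
eef_rot: [-3.142, 0.0, 1.453]
ft_force: [0.2, 0.9, -0.0]
gripper_width: 0.08
grasp_force: 0.0
tool_pos: [0.4145, 0.2853, 0.1172]
eef_rot: [-3.141, 0.0, 1.453]
ft_force: [0.7, 0.3, 0.2]
time: 20.75
tool_pos: [0.4143, 0.2852, 0.1886]
eef_rot: [-3.14, 0.001, 1.453]
ft_force: [-0.6, -0.2, 0.3]
gripper_width: 0.0852
grasp_force: 0.0
```

View pics/m9.png

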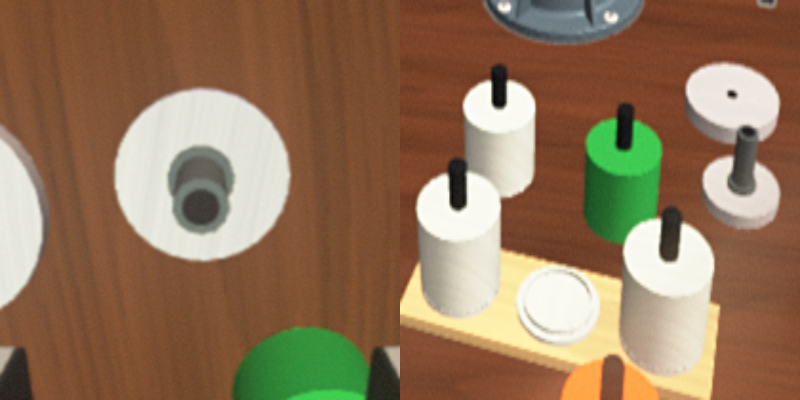

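Run:
```python
from h import *
c=np.load("wc9.npy",allow_pickle=True).item()
d=(onz("wrist",(315.5,182.3),.075,c)-onz("wrist",(316,167.2),.015,c))[0]; print(d.round(4))
if np.hypot(*d[:2])<.004: print(manip.finish_job())
```

```text
[-0.0008 -0.0003  0.06  ]
the job is handed in; nothing more can be done
None
```

The job is handed in: the bushing was in the middle tin and now stands upright on the smaller press plate, about 1 mm from its centre by the last camera check, and its lid lies on the bench with the knob up.

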